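Prop the battery case's cover on its stay

ROBOT

A 6-joint arm with a two-finger parallel gripper is mounted at the origin on the work surface. World frame = base frame: x ahead of the robot, y to its left, z up, the work surface at z = 0. Lengths are in mm, angles in degrees, forces in N, time in s.
With the tool pointing down it reaches from about 300 to 850 mm from the base axis. Payload 4.2 kg.
Tool frame: the origin (TCP) lies at the very end of the fingers, on their centre line; the grasp point (between the pads) lies 19 mm behind it; z points along the fingers, y is the line along which they close (so a half turn about z gives the same grasp; the last joint's range is limited). The gripper opens to 91 mm and grips with 3 to 60 N. Pads are 32 mm wide; open, the fingers measure 118 mm over their backs; the gripper's body (76 mm by 178 mm) begins 60 mm behind the grasp point.
Start: joints at [-72.365, 18.312, 89.639, -0, 72.044, -1.146], TCP at [185.131, -544.398, 213.976] pointing down, gripper open.
Joint ranges: [-177.97, 177.97], [-48.28, 115.42], [12.27, 149.76], [-77.06, 257.06], [2.81, 150.46], [-146.56, 146.56]. Speed limits (degrees/s): [147.25, 147.25, 180, 180, 180, 180].

INTERFACE

Orientations are given as [roll, pitch, yaw] about the fixed x, y, z axes, in that order (R = Rz(yaw) Ry(pitch) Rx(roll)).
In Python, from workcell import env, eyes gives the robot as it stands.
- The arm moves only by the tool send_rows, never from a script. Its argument "targets" is text: rows parted by semicolons, each of 7 numbers parted by spaces: the shift along the tool's x, y, z in m, then the turn, a rotation vector about the tool's x, y, z in degrees, then the opening in per cent of the stroke, from 0 (shut) to 100 (fully open). A call has 1 to 12 rows; each row is the pose to reach, as a shift and turn from the pose commanded when the call began, along the tool's axes at that moment; what a row does not reach only later rows make up. A row lasts 1/12 s, in which the tool goes at most 41.7 mm and 7.16 degrees, less where a joint would pass 70% of its speed; a pose out of reach is approached as far as the arm can. A call with a gripper value outside its range is refused whole. The fingers move at their own pace and stop on an object; "grip_force" is the grip in N (left out, the last holds). Time passes only in rows, so rows that repeat a pose let the fingers close. It gives the time, the measured TCP pose, the force, the opening and the grip force at its end, in the units of the state.
- env.state(): the state, without advancing time (a new reading comes with each control period).
- eyes.grab_frame(name): name is "scene" or "top" or "wrist"; returns a dict with "image" (384x512x3 uint8, blue, green, red), "fovy" (degrees; the focal length in pixels is half the picture's height over the tangent of half this angle, whatever the lens; pixels are square), "cx", "cy" (the principal point, pixels), "eye" and "attitude" of the camera in the world. Camera axes: x right, y up, looking along -z (the intrinsics and any distortion apply to the point x, -y, -z); pixel columns grow to the right and rows downward; lengths in mm; the calibration is good to about 2 mm. A picture is of the moment at which its call begins. There is no depth.
- env.job_done(): hands the job in; it is judged then, once.
The state is a dict: "time_s": time; "qpos": joint angles; "qvel": joint speeds; "effort": joint torques, N m; "ee_pos": TCP position; "ee_rot": TCP orientation; "force": force on the tool from outside, world axes, zero at the start; "torque": the same for the moment, N m; "gripper_width": finger opening in mm; "gripper_force": force on a finger pad.
Only numpy, scipy, OpenCV 4.12 (cv2) and the standard library are available. Lean on these libraries where they do the work, as an engineer would, in place of code of your own. Each camera call takes 0.05 s, during which the arm holds its last target. There are 200 camera calls.

TASK

The battery in the small black case has to vent while it charges: swing the cover open until it leans back on its hinge stop by itself, flip the red-tipped stay at its side fully up, past upright to its stop, and then bring the cover forward and set it down gently on the stay's tip, so that it stays propped half open. Never let the cover drop, and do not knock the other things on the bench about.

Things in the scene. Friction and masses are not known exactly. Their poses are not given: they have to be found in the camera images.
- case: Open black battery case fixed to the bench, 170 (x) x 180 (y) x 90 mm high, walls 6 mm; origin at the centre of its underside; its z is up, its -x side is the front, where the cover's yellow handle is; the stay is at its +y side. The cells inside reach 75 mm up. The cover overhangs its sides by 35 mm, so with the cover shut the stay cannot go up.
- cover (a joint): Angle of the flat black cover (170 mm from hinge to front edge, 250 mm wide, 8 mm thick, about 0.3 to 0.65 kg): 0 shut, grows as it opens upward and away to the rear; 1.57 is upright, 1.72 is its stop, leaning back. The hinge is nearly free: below 1.57 the cover falls shut, above 1.57 it falls back onto its stop and stays there. Lying on the flipped-up stay it reads 0.96.
- cover_hinge (a point): A point on the cover's hinge line, in the middle of the case's rear top edge, 90 mm above the bench; the hinge line runs along the case's y. Its frame turns with the cover: when shut it equals the case's.
- cover_handle (a point): Middle of the yellow round grip bar (12 mm thick, 110 mm long, parallel to the hinge line) that stands 45 mm out from the cover's front edge, in the plane of the cover, on two 12 mm arms at its ends; 215 mm from the hinge line and 94 mm above the bench when shut. Its frame turns with the cover. Pinched from above across the bar, the bar turns between the pads as the cover swings.
- stay (a joint): Angle of the stay: it swings about an axis along the case's x. At 0 it slopes outward and up from the case's +y side, 30 degrees above level, and the angle grows as it is flipped up and inward: 1.05 is upright, 1.187 (8 degrees inward past upright) its stop. The pivot is stiff: it stays where left; 1 N at the tip moves it. Short of 1.05 it would fold outward under the cover.
- stay_pivot (a point): The stay's pivot, 24 mm outside the middle of the case's +y side, 75 mm above the bench.
- stay_tip (a point): Centre of the red ball (20 mm across) at the end of the stay, a steel rod 12 mm thick; 120 mm from the pivot. 194 mm above the bench when flipped up.
- screwdriver: Bystander: red-handled screwdriver, 190 mm long, lying; origin under its middle, x along it.
- tape: Bystander: blue roll of tape lying flat, 84 mm across, 19 mm high; origin at the centre of its underside.
- wrench: Bystander: steel wrench, 170 mm long, lying; origin under its middle, x along it.
- busbar: Bystander: loose aluminium bar 160 x 35 x 8 mm lying flat; origin at the centre of its underside.
- jar: Bystander: jar with a steel cap, 70 mm across, 80 mm high; origin at the centre of its underside.
- charger: Bystander: black charger with a red pack on top, 110 x 150 x 90 mm; origin at the centre of its underside.
- speaker: Bystander: green round speaker, 90 mm across, 50 mm high; origin at the centre of its underside.

How it is judged:
By the outcome, as a careful person would: the job done as asked, in the order asked, and still so for the second after the job is handed in, with the robot touching nothing.
It also fails if it takes over 64 s, if anything falls off the work surface, if the arm or the gripper's body presses on something with over 40 N, if the wrist force passes 120 N, or if a joint passes its speed limit or range.

## Working session

There is one attempt and no reset: what is moved stays moved. The work goes in short steps, Python scripts to look and compute and a tool call to move; the robot and the scene stay as the last step left them, time stands still between calls to the robot, and variables do not carry over. Pictures are saved under pics/ and viewed, at most 10 in all, crops included, and the job is handed in when it is done.

Besides the shell and the picture viewer there is one more tool, called after "Request:" by a JSON object that holds its "op" and its "data". send_rows: Moves the arm, as the interface text tells. Its arguments: {"type":"object","properties":{"targets":{"type":"string"},"grip_force":{"type":"number"}},"required":["targets"]}

```bash
ls; mkdir -p pics
python3 - <<'E'
from workcell import env, eyes
import cv2,numpy as np
s=env.state();print(s)
for n in("scene","top"):
    f=eyes.grab_frame(n);cv2.imwrite(f"pics/{n}0.png",f["image"]);print(n,{k:v for k,v in f.items() if k!="image"})
E
```

```text
pics
{'time_s': 0.0, 'qpos': array([-7.23640979e+01,  1.83526920e+01,  8.97057446e+01, -1.29989447e-03,
        7.20446530e+01, -1.14562074e+00]), 'qvel': array([ 0.05150708, -0.01593431, -0.03973913, -0.11002703,  0.00892147,
       -0.03227305]), 'effort': array([-1.35367109e-04, -4.12454510e+01, -2.31975782e+01,  7.27406982e-02,
        4.56517248e-02, -1.57318050e-04]), 'ee_pos': array([ 184.97107005, -543.90346796,  213.1142373 ]), 'ee_rot': array([-1.79896906e+02, -8.25507733e-04,  1.87819239e+01]), 'force': array([ 0.80342936, -0.42261852,  0.17757818]), 'torque': array([ 0.02821514,  0.07452448, -0.00684864]), 'gripper_force': 0.0, 'gripper_width': 91.32160336323331}
scene {'fovy': 43.56760326197564, 'cx': 255.3745100457177, 'cy': 191.46940291673857, 'eye': array([ 938.21547932,  498.27811806, 1176.48933813]), 'attitude': array([ 30.17933702,  -0.78749405, 152.08820136])}
top {'fovy': 44.9780145907409, 'cx': 263.14437322273403, 'cy': 189.88879683936545, 'eye': array([ 555.5733027 ,  -73.15675824, 1372.59108768]), 'attitude': array([  3.16843728,   1.10552474, -90.52295427])}
```

View pics/scene0.png

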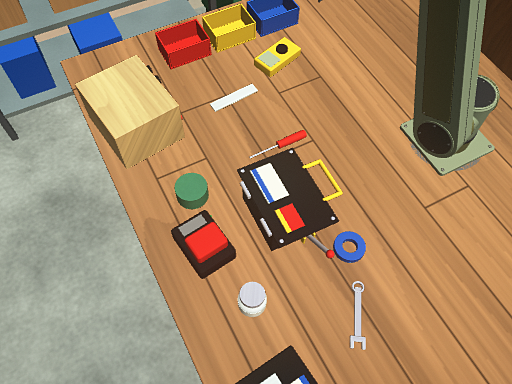

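View pics/top0.png

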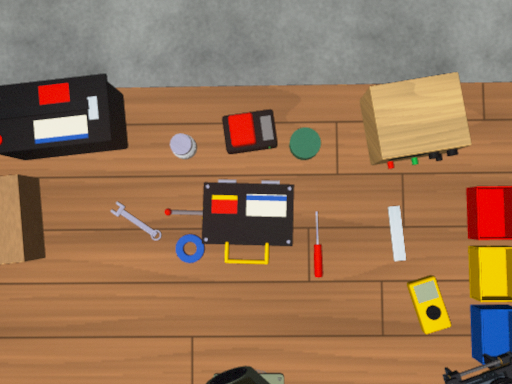

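The top view shows the case's cover at about (248,214), the yellow handle at (247,260), the red stay tip at (168,212) and the tape at (190,248) beside the handle. The scene view has the handle at (325,180) and the tip at (331,254).

```bash
cat > h.py <<'E'
from workcell import env, eyes
import cv2,numpy as np
from scipy.spatial.transform import Rotation as R
def ray(f,p):
    fl=f["image"].shape[0]/2/np.tan(np.radians(f["fovy"]/2))
    d=np.array([(p[0]-f["cx"])/fl,-(p[1]-f["cy"])/fl,-1.])
    return f["eye"],R.from_euler('xyz',f["attitude"],degrees=True).apply(d)
def onz(f,p,z):
    e,d=ray(f,p);return e+d*(z-e[2])/d[2]
def proj(f,P):
    fl=f["image"].shape[0]/2/np.tan(np.radians(f["fovy"]/2))
    d=R.from_euler('xyz',f["attitude"],degrees=True).inv().apply(np.array(P)-f["eye"])
    return np.array([f["cx"]+fl*d[0]/-d[2],f["cy"]-fl*d[1]/-d[2]])
def tri(fa,pa,fb,pb):
    (a,u),(b,v)=ray(fa,pa),ray(fb,pb)
    t=np.linalg.lstsq(np.c_[u,-v],b-a,rcond=None)[0]
    p,q=a+t[0]*u,b+t[1]*v;return (p+q)/2,np.linalg.norm(p-q)
def mask(im,col,box):
    h=cv2.cvtColor(im,cv2.COLOR_BGR2HSV).astype(int);H,S,V=h[...,0],h[...,1],h[...,2]
    m={'red':((H<8)|(H>172))&(S>150)&(V>90),'yellow':(H>20)&(H<34)&(S>150)&(V>110),'black':(V<60),'blue':(H>100)&(H<130)&(S>120)&(V>60)}[col]
    o=np.zeros(m.shape,np.uint8);x0,y0,x1,y1=box;o[y0:y1,x0:x1]=m[y0:y1,x0:x1];return o
def cen(m):
    y,x=np.nonzero(m);return np.array([x.mean(),y.mean()])
E
python3 - <<'E'
from h import *
T=eyes.grab_frame("top");S=eyes.grab_frame("scene")
t=cen(mask(T["image"],'red',(155,203,178,222)));s=cen(mask(S["image"],'red',(322,246,338,262)))
print("tip",tri(T,t,S,s),onz(T,t,135))
m=mask(T["image"],'yellow',(215,240,280,272));y,x=np.nonzero(m)
print(x.min(),x.max(),y.min(),y.max())
for r in range(y.min(),y.max()+1):print(r,m[r].sum(),end='; ')
# bar: columns between arms
c=range(233,263);by=[np.nonzero(m[:,k])[0].mean() for k in c];k=np.polyfit(c,by,1);print("slope",k[0])
a=onz(T,(x.min(),np.polyval(k,x.min())),94);b=onz(T,(x.max()+1,np.polyval(k,x.max()+1)),94);print("bar ends",a,b,np.linalg.norm(a-b))
m=mask(T["image"],'black',(195,170,305,250))
r=cv2.minAreaRect(max(cv2.findContours(m,0,1)[0],key=cv2.contourArea));bp=cv2.boxPoints(r)
P=np.array([onz(T,p,98) for p in bp]);print(r,P.round(0),[np.linalg.norm(P[i]-P[i-1]) for i in range(4)],P.mean(0))
m=mask(S["image"],'yellow',(290,150,350,210));r=cv2.minAreaRect(max(cv2.findContours(m,0,1)[0],key=cv2.contourArea));print([onz(S,p,94).round(0) for p in cv2.boxPoints(r)])
m=mask(T["image"],'blue',(170,230,210,268));print("tape",onz(T,cen(m),19))
E
```

```text
tip (array([569.40656609, 203.34555006, 148.62055992]), np.float64(2.997521851139568)) [568.33908166 207.33954141 135.        ]
224 268 241 264
241 2; 242 6; 243 8; 244 8; 245 8; 246 8; 247 8; 248 8; 249 8; 250 8; 251 9; 252 9; 253 8; 254 8; 255 8; 256 8; 257 9; 258 9; 259 24; 260 45; 261 45; 262 44; 263 34; 264 2; slope 0.03125695216907708
bar ends [433.57501761  60.02737828  94.        ] [428.85373753 -63.3584478   94.        ] 123.47612142325232
((247.5103759765625, 213.8509063720703), (89.68402099609375, 60.58995056152344), 1.4878675937652588) [[ 482.  120.   98.]
 [ 649.  115.   98.]
 [ 640. -132.   98.]
 [ 474. -125.   98.]] [np.float64(245.69501223312486), np.float64(166.54670997041055), np.float64(247.45880566516232), np.float64(165.8777491059611)] [561.18789453  -5.41592372  98.        ]
[array([483., -62.,  94.]), array([423., -71.,  94.]), array([430.,  58.,  94.]), array([488.,  65.,  94.])]
tape [463.21873962 168.45820046  19.        ]
```

```bash
cat >> h.py <<'E'
HG=np.array([646.,-9,90]);PSI=-2.0
def case(x,y,z): # case frame (origin under case centre) -> world
    return HG-R.from_euler('z',PSI,degrees=True).apply([85,0,90])+R.from_euler('z',PSI,degrees=True).apply([x,y,z])
def bar(th):
    p=th+np.arctan2(4,215);return case(85-215.04*np.cos(p),0,90+215.04*np.sin(p))
def rel(ps,rpy):
    s=env.state();R0=R.from_euler('xyz',s["ee_rot"],degrees=True)
    rv=np.degrees((R0.inv()*R.from_euler('xyz',rpy,degrees=True)).as_rotvec())
    print(s["ee_pos"].round(1),s["ee_rot"].round(1),"turn",rv.round(1))
    for p in ps:print((R0.inv().apply(p-s["ee_pos"])/1000).round(4))
E
python3 - <<'E'
from h import *
b=bar(0);print(b,bar(1.72),bar(.96),case(0,218,135))
rel([b+[0,0,110]],[180,0,88])
E
```

```text
[431.12818046  -1.49651072  94.00005197] [681.89404725 -10.25344775 302.01945156] [526.04152975  -4.81095791 268.42258529] [568.65986998 211.83365751 135.        ]
[ 185.  -544.1  213.4] [-179.9   -0.    18.8] turn [ -0.1  -0.  -69.2]
[ 0.4077 -0.4345  0.0099]
```

Request:
{"op": "send_rows", "data": {"targets": "0.204 -0.217 0.005 0 0 -34.6 100;0.408 -0.434 0.01 0 0 -69.2 45;0.408 -0.434 0.01 0 0 -69.2 45;0.408 -0.434 0.01 0 0 -69.2 45;0.408 -0.434 0.01 0 0 -69.2 45;0.408 -0.434 0.01 0 0 -69.2 45;0.408 -0.434 0.01 0 0 -69.2 45;0.408 -0.434 0.01 0 0 -69.2 45;0.408 -0.434 0.01 0 0 -69.2 45;0.408 -0.434 0.01 0 0 -69.2 45;0.408 -0.434 0.01 0 0 -69.2 45;0.408 -0.434 0.01 0 0 -69.2 45"}}

```text
time_s: 1.2
ee_pos: [392.3, -87.3, 205.7]
ee_rot: [180.0, 0.0, 88.0]
force: [0.7, -0.4, -0.1]
gripper_width: 41.3
gripper_force: 0.0
```

Run:
```python
from h import *
rel([bar(0)+[0,0,100]],[180,0,88])
```

```text
[392.3 -87.3 205.7] [180.   0.  88.] turn [ 0.  0. -0.]
[0.0871 0.0358 0.0117]
```

Request:
{"op": "send_rows", "data": {"targets": "0.04 0.018 0 0 0 0 45;0.08 0.035 0.005 0 0 0 45;0.087 0.036 0.01 0 0 0 45;0.087 0.036 0.01 0 0 0 45;0.087 0.036 0.01 0 0 0 45"}}

```text
time_s: 1.62
ee_pos: [430.7, -3.3, 195.1]
ee_rot: [-179.9, 0.0, 88.1]
force: [-0.5, -0.3, 0.1]
gripper_width: 40.9
gripper_force: 0.0
```

Run:
```python
from h import *
W=eyes.grab_frame("wrist");im=W["image"].copy()
for y in(-55,0,55):
    for p in(case(-130,y,94),case(-85,y,94)):cv2.circle(im,tuple(proj(W,p).astype(int).tolist()),3,(255,0,255),-1)
cv2.imwrite("pics/w1.png",im);rel([bar(0)+[0,0,-19+0]],[180,0,88])
```

```text
[430.6  -4.1 195.4] [-180.    0.   88.] turn [-0.  0.  0.]
[0.0027 0.0005 0.1204]
```

View pics/w1.png

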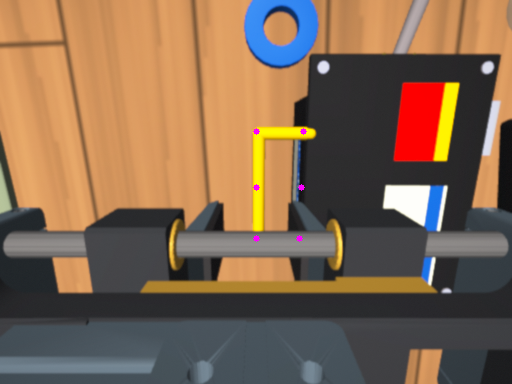

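The wrist view shows the yellow bar at column 257, under the projected model points (magenta). The hinge and handle model is confirmed.

Request:
{"op": "send_rows", "data": {"targets": "0.001 0 0.03 0 0 0 45;0.002 0 0.06 0 0 0 45;0.002 0 0.09 0 0 0 45;0.002 0 0.105 0 0 0 45;0.002 0 0.118 0 0 0 45;0.002 0 0.118 0 0 0 45;0.002 0 0.118 0 0 0 0;0.002 0 0.118 0 0 0 0;0.002 0 0.118 0 0 0 0;0.002 0 0.118 0 0 0 0;0.002 0 0.118 0 0 0 0;0.002 0 0.118 0 0 0 0", "grip_force": 20}}

```text
time_s: 2.67
ee_pos: [433.5, -1.9, 78.5]
ee_rot: [179.7, 0.0, 88.0]
force: [5.3, -1.8, -1.2]
gripper_width: 11.4
gripper_force: 20.0
```

Run:
```python
from h import *
s=env.state();print(s["force"],s["gripper_width"],s["gripper_force"])
b0=bar(0)
rel([s["ee_pos"]+bar(t)-b0 for t in np.linspace(0,1.68,37)[1:]],[180,0,88])
```

```text
[ 5.29179738 -1.80783746 -1.24928948] 11.428281140415292 20.000250935554504
[433.5  -1.9  78.5] [179.7   0.   88. ] turn [ 0.3  0.  -0. ]
[-0.      0.0005 -0.01  ]
[-0.      0.0014 -0.02  ]
[-0.      0.0028 -0.0299]
[-0.      0.0047 -0.0398]
[-0.      0.007  -0.0496]
[-0.      0.0098 -0.0592]
[-0.      0.013  -0.0687]
[-0.      0.0167 -0.0781]
[-0.      0.0208 -0.0872]
[-0.      0.0253 -0.0962]
[-1.000e-04  3.020e-02 -1.049e-01]
[-1.000e-04  3.560e-02 -1.134e-01]
[-1.000e-04  4.130e-02 -1.216e-01]
[-1.000e-04  4.740e-02 -1.296e-01]
[-1.000e-04  5.390e-02 -1.373e-01]
[-1.000e-04  6.070e-02 -1.446e-01]
[-1.000e-04  6.790e-02 -1.517e-01]
[-1.000e-04  7.530e-02 -1.584e-01]
[-1.000e-04  8.310e-02 -1.647e-01]
[-1.000e-04  9.120e-02 -1.707e-01]
[-1.000e-04  9.950e-02 -1.762e-01]
[-1.000e-04  1.081e-01 -1.814e-01]
[-1.000e-04  1.169e-01 -1.862e-01]
[-1.000e-04  1.260e-01 -1.906e-01]
[-1.000e-04  1.352e-01 -1.945e-01]
[-1.000e-04  1.446e-01 -1.980e-01]
[-1.000e-04  1.542e-01 -2.011e-01]
[-1.000e-04  1.638e-01 -2.037e-01]
[-1.000e-04  1.736e-01 -2.059e-01]
[-1.000e-04  1.835e-01 -2.076e-01]
[-1.000e-04  1.935e-01 -2.088e-01]
[-1.000e-04  2.035e-01 -2.096e-01]
[-1.000e-04  2.135e-01 -2.099e-01]
[-1.000e-04  2.236e-01 -2.097e-01]
[-1.000e-04  2.336e-01 -2.091e-01]
[-1.000e-04  2.436e-01 -2.080e-01]
```

Request:
{"op": "send_rows", "data": {"targets": "0 0.0025 -0.01 0 0 0 0;0 0.0035 -0.02 0 0 0 0;0 0.005 -0.03 0 0 0 0;0 0.007 -0.04 0 0 0 0;0 0.009 -0.05 0 0 0 0;0 0.012 -0.059 0 0 0 0;0 0.015 -0.069 0 0 0 0;0 0.019 -0.078 0 0 0 0;0 0.023 -0.087 0 0 0 0;0 0.0275 -0.096 0 0 0 0;0 0.032 -0.105 0 0 0 0;0 0.0375 -0.1135 0 0 0 0"}}

```text
time_s: 3.67
ee_pos: [465.9, -3.0, 191.2]
ee_rot: [-179.6, 0.0, 88.0]
force: [-6.8, -1.5, 1.6]
gripper_width: 11.8
gripper_force: 20.0
```

Run:
```python
from h import *
s=env.state();print(s["force"],s["gripper_width"],s["torque"],s["ee_pos"])
```

```text
[-6.78440572 -1.49695866  1.62240724] 11.815479156410925 [-0.23554936  1.37461352 -0.01710227] [465.85452476  -3.02759207 191.17855486]
```

Request:
{"op": "send_rows", "data": {"targets": "0 0.005 -0.008 0 0 0 0;0 0.011 -0.016 0 0 0 0;0 0.0175 -0.024 0 0 0 0;0 0.024 -0.0315 0 0 0 0;0 0.0315 -0.0385 0 0 0 0;0 0.039 -0.045 0 0 0 0;0 0.0465 -0.0515 0 0 0 0;0 0.0545 -0.0575 0 0 0 0;0 0.063 -0.063 0 0 0 0;0 0.0715 -0.068 0 0 0 0;0 0.0805 -0.073 0 0 0 0;0 0.0895 -0.077 0 0 0 0"}}

```text
time_s: 4.67
ee_pos: [556.7, -6.2, 272.0]
ee_rot: [-180.0, 0.0, 88.0]
force: [-7.8, 0.1, 14.8]
gripper_width: 11.3
gripper_force: 20.0
```

Run:
```python
from h import *
s=env.state();print(s["force"],s["gripper_width"],s["torque"],s["ee_pos"])
```

```text
[-7.8454314   0.09734269 14.83055258] 11.285270867043952 [-0.26876897  1.62692826 -0.00379822] [556.67888056  -6.24691428 271.98682372]
```

Request:
{"op": "send_rows", "data": {"targets": "0 0 0 0 0 0 0;0 0 -0.001 0 0 0 0;0 0 -0.002 0 0 0 0"}}

```text
time_s: 4.92
ee_pos: [558.2, -6.3, 272.6]
ee_rot: [179.9, 0.0, 88.0]
force: [-3.7, -1.4, 4.0]
gripper_width: 11.2
gripper_force: 20.0
```

Run:
```python
from h import *
s=env.state();print(s["force"],s["gripper_width"],s["torque"],s["ee_pos"])
S=eyes.grab_frame("scene");T=eyes.grab_frame("top")
m=mask(S["image"],'yellow',(220,90,370,240));y,x=np.nonzero(m);print(len(x),x.min(),x.max(),y.min(),y.max())
cv2.imwrite("pics/a.png",cv2.resize(np.hstack([S["image"][80:280,180:400],T["image"][120:320,160:380]]),None,fx=1.8,fy=1.8))
```

```text
[-3.71612091 -1.3673777   4.03462372] 11.20294564351071 [-0.25245886  0.39281485  0.01908185] [558.18871679  -6.29662924 272.63329363]
325 266 315 122 239
```

View pics/a.png

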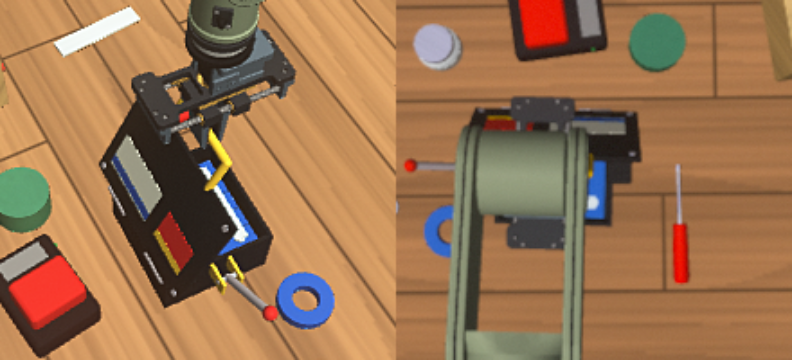

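The left half shows the cover about 65° open, with the bar pinched in the gripper. The right half shows the stay, tape and screwdriver undisturbed.

Request:
{"op": "send_rows", "data": {"targets": "0 0.0103 -0.0046 0 0 0 0;0 0.0208 -0.0088 0 0 0 0;0 0.0315 -0.0124 0 0 0 0;0 0.0424 -0.0153 0 0 0 0;0 0.0535 -0.0176 0 0 0 0;0 0.0646 -0.0194 0 0 0 0;0 0.0758 -0.0206 0 0 0 0;0 0.087 -0.0211 0 0 0 0;0 0.0983 -0.021 0 0 0 0;0 0.1085 -0.0205 0 0 0 0;0 0.115 -0.0198 0 0 0 0;0 0.119 -0.019 0 0 0 0"}}

```text
time_s: 6.02
ee_pos: [678.3, -10.6, 289.8]
ee_rot: [179.9, 0.0, 88.0]
force: [-0.4, -2.6, 4.6]
gripper_width: 11.7
gripper_force: 20.0
```

Request:
{"op": "send_rows", "data": {"targets": "0 0 0 0 0 0 0;0 0 0 0 0 0 0"}}

```text
time_s: 6.18
ee_pos: [677.5, -10.6, 289.8]
ee_rot: [179.9, 0.0, 88.0]
force: [0.2, -3.1, 3.8]
gripper_width: 11.5
gripper_force: 20.0
```

Run:
```python
from h import *
s=env.state();print(s["force"],s["gripper_width"],s["torque"],s["ee_pos"])
```

```text
[ 0.20012188 -3.09755361  3.77079503] 11.541141406756093 [-0.41622872 -0.15651867  0.05028938] [677.45912149 -10.58950033 289.83245773]
```

Request:
{"op": "send_rows", "data": {"targets": "0 0.0015 0 0 0 0 0;0 0.003 0.0005 0 0 0 0;0 0.0045 0.0008 0 0 0 0;0 0.006 0.001 0 0 0 0;0 0.006 0.001 0 0 0 0;0 0.006 0.001 0 0 0 0"}}

```text
time_s: 6.68
ee_pos: [683.2, -10.8, 288.9]
ee_rot: [179.9, 0.0, 88.0]
force: [0.6, -2.9, 4.7]
gripper_width: 11.4
gripper_force: 20.0
```

Request:
{"op": "send_rows", "data": {"targets": "0 0.001 0 0 0 0 0;0 0.002 0.0003 0 0 0 0;0 0.003 0.0005 0 0 0 0;0 0.003 0.0005 0 0 0 0;0 0.003 0.0005 0 0 0 0"}}

```text
time_s: 7.1
ee_pos: [684.2, -10.8, 288.7]
ee_rot: [-179.8, 0.0, 88.0]
force: [-5.5, -3.2, 9.2]
gripper_width: 11.5
gripper_force: 20.0
```

The stop is reached (x force −5.5 N). I'll release and rise.

Request:
{"op": "send_rows", "data": {"targets": "0 -0.001 0 0 0 0 20;0 -0.001 0 0 0 0 40;0 -0.001 0 0 0 0 45;0 -0.001 0 0 0 0 45;0 -0.001 -0.02 0 0 0 45;0 -0.001 -0.05 0 0 0 45;0 -0.001 -0.085 0 0 0 45;0 -0.001 -0.1 0 0 0 45"}}

```text
time_s: 7.77
ee_pos: [685.7, -10.2, 391.8]
ee_rot: [179.7, -0.0, 88.0]
force: [0.1, -0.4, 0.8]
gripper_width: 41.1
gripper_force: 0.0
```

```bash
sed -i 's/HG=np.array(.646.,-9,90.)/HG=np.array([648.3,-9,90])/' h.py
python3 - <<'E'
from h import *
s=env.state();print(s["force"],s["ee_pos"])
S=eyes.grab_frame("scene");T=eyes.grab_frame("top")
print(proj(S,bar(1.72)),proj(T,bar(1.72)),proj(S,case(0,218,135)))
t=cen(mask(T["image"],'red',(155,203,178,222)));sc=cen(mask(S["image"],'red',(322,246,338,262)))
print("tip",t,sc,onz(T,t,135),onz(S,sc,135),case(0,218,135))
cv2.imwrite("pics/b.png",np.hstack([S["image"][60:300,120:420],T["image"][80:320,120:420]]))
rel([case(0,265,280),case(0,265,120),case(0,248,120)],[180,0,-2])
E
```

```text
[ 0.09152351 -0.38870997  0.77250107] [685.73941285 -10.21593558 391.7885833 ]
[243.56617849 167.57745143] [244.45304806 160.34243481] [331.1777517  259.22018373]
tip [167.25641026 211.74358974] [330.         253.57894737] [568.33908166 207.33954141 135.        ] [565.81182352 198.61408188 135.        ] [570.95986998 211.83365751 135.        ]
[686.1 -10.3 391.1] [179.6  -0.   88. ] turn [ 0.3 -0.3 90. ]
[ 0.2649 -0.1236  0.1103]
[ 0.2648 -0.1248  0.2703]
[ 0.2478 -0.1248  0.2703]
```

View pics/b.png

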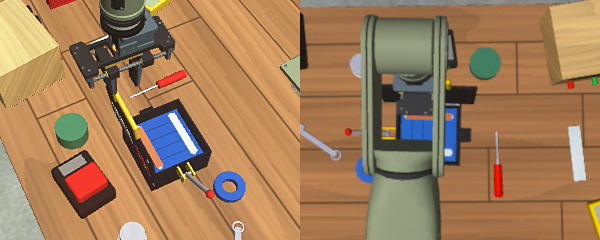

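The left half shows the cover leaning back by itself with its bar at about (125,115), and the stay's red tip free at (210,193). Next is the stay.

Request:
{"op": "send_rows", "data": {"targets": "0.03 -0.015 0 0 0 7 0;0.07 -0.035 0 0 0 14 0;0.105 -0.055 0 0 0 21 0;0.14 -0.075 0 0 0 28 0;0.18 -0.095 0 0 0 35 0;0.22 -0.115 0 0 0 42 0;0.255 -0.12 0 0 0 49 0;0.265 -0.122 0.02 0 0 56 0;0.265 -0.122 0.05 0 0 63 0;0.265 -0.122 0.08 0 0 70 0;0.265 -0.122 0.1 0 0 77 0;0.265 -0.122 0.11 0 0 84 0"}}

```text
time_s: 8.87
ee_pos: [569.9, 258.2, 271.6]
ee_rot: [179.8, 0.5, 3.7]
force: [0.6, -0.8, 0.0]
gripper_width: 0.6
gripper_force: 0.0
```

Request:
{"op": "send_rows", "data": {"targets": "0 0 0.03 0 0 3 0;0 0 0.06 0 0 6 0;0 0 0.06 0 0 6 0;0 0 0.06 0 0 6 0"}}

```text
time_s: 9.2
ee_pos: [570.9, 258.1, 214.9]
ee_rot: [179.9, 0.3, -1.9]
force: [0.0, 0.2, 0.6]
gripper_width: 0.3
gripper_force: 0.0
```

Run:
```python
from h import *
P=case(0,114,75);print(P)
rel([np.array([571,256,130])]+[P+[0.035*120*np.cos(a)-0,120*np.cos(a)+23.5,120*np.sin(a)-18] for a in np.radians([38,44,50,56,62,68,74,80,86,92,96,98])],[180,0,-2])
```

```text
[567.33032233 107.8970115   75.        ]
[570.9 258.1 214.9] [179.9   0.3  -1.9] turn [0.1 0.3 0.1]
[0.0007 0.0018 0.0849]
[0.0013 0.0319 0.0841]
[0.0013 0.0401 0.0746]
[0.0012 0.0494 0.0661]
[0.0011 0.0594 0.0585]
[0.0011 0.0702 0.0521]
[0.0011 0.0816 0.0468]
[0.001  0.0935 0.0428]
[0.001  0.1058 0.04  ]
[0.001  0.1182 0.0385]
[0.001  0.1308 0.0383]
[0.0009 0.1392 0.0389]
[0.0009 0.1433 0.0394]
```

Request:
{"op": "send_rows", "data": {"targets": "0 0.002 0.03 0 0 0 0;0 0.002 0.06 0 0 0 0;0 0.002 0.085 0 0 0 0;0 0.012 0.085 0 0 0 0;0 0.022 0.085 0 0 0 0;0 0.032 0.084 0 0 0 0;0 0.036 0.079 0 0 0 0;0 0.04 0.0746 0 0 0 0;0 0.045 0.07 0 0 0 0;0 0.0494 0.066 0 0 0 0;0 0.0545 0.0622 0 0 0 0;0 0.0594 0.0585 0 0 0 0"}}

```text
time_s: 10.2
ee_pos: [571.7, 202.0, 162.2]
ee_rot: [-179.6, -0.3, -2.0]
force: [-0.6, 8.2, 8.7]
gripper_width: 0.1
gripper_force: 4.8
```

Run:
```python
from h import *
s=env.state();print(s["force"],s["ee_pos"])
S=eyes.grab_frame("scene")
m=mask(S["image"],'red',(300,225,345,270));print(cen(m),m.sum())
for a in(30,37,45,50,56,62):
    a=np.radians(a);print(proj(S,case(0,114+120*np.cos(a),75+120*np.sin(a))))
cv2.imwrite("pics/c.png",cv2.resize(S["image"][140:300,240:400],None,fx=3,fy=3))
```

```text
[-0.56132587  8.21632581  8.69941098] [571.74121337 201.98823384 162.24166228]
[nan nan] 0
[331.1609438  259.19224283]
[330.17786386 254.2225252 ]
[328.57123391 248.0653668 ]
[327.31864117 244.02056135]
[325.581429   239.03246848]
[323.61132118 233.96508693]h.py:23: RuntimeWarning: Mean of empty slice.
  y,x=np.nonzero(m);return np.array([x.mean(),y.mean()])
  ret = ret.dtype.type(ret / rcount)
```

View pics/c.png

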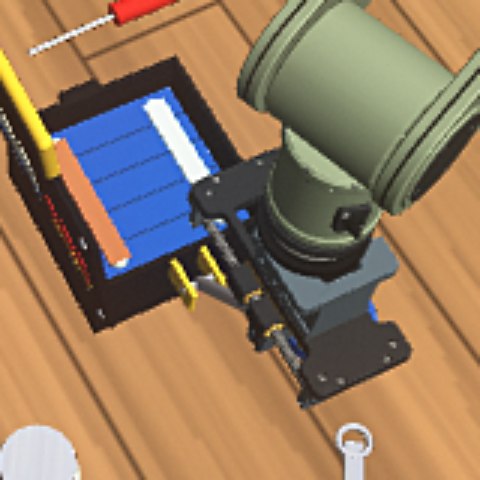

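The crop shows the gripper on the stay, with the ball hidden behind it. The force runs along the rod, so the fingertip sits too high on the ball. I'll back off and look.

Request:
{"op": "send_rows", "data": {"targets": "0 -0.012 0 0 0 0 0;0 -0.03 0 0 0 0 0;0 -0.045 0.015 0 0 0 0;0 -0.06 0.03 0 0 0 0;0 -0.06 0.035 0 0 0 0;0 -0.06 0.035 0 0 0 0"}}

```text
time_s: 10.75
ee_pos: [571.2, 258.9, 122.2]
ee_rot: [179.8, 0.2, -1.9]
force: [-0.9, -0.7, -0.2]
gripper_width: 0.3
gripper_force: 0.0
```

Run:
```python
from h import *
s=env.state();print(s["force"],s["ee_pos"])
for n in("scene","top","wrist"):
    F=eyes.grab_frame(n);m=mask(F["image"],'red',{"scene":(295,210,345,270),"top":(155,190,202,225),"wrist":(0,0,512,384)}[n])
    N,l,st,c=cv2.connectedComponentsWithStats(m);print(n,[(st[i].tolist(),c[i].round(1).tolist()) for i in range(1,N) if st[i][4]>8])
    for a in(37,45,50,56,62):
        a=np.radians(a);print(proj(F,case(0,114+120*np.cos(a),75+120*np.sin(a))).round(1),end=' ')
    print()
    cv2.imwrite(f"pics/d_{n}.png",F["image"])
```

```text
[-0.93669951 -0.73534668 -0.17903374] [571.19906672 258.9229219  122.23230586]
scene [([323, 243, 6, 5, 15], [325.6, 245.0])]
[330.2 254.2] [328.6 248.1] [327.3 244. ] [325.6 239. ] [323.6 234. ] 
top [([173, 208, 4, 8, 25], [174.2, 211.6])]
[167.6 210.8] [170.7 210.9] [173.  210.9] [176.3 211. ] [179.9 211.1] 
wrist [([387, 257, 46, 22, 784], [410.7, 266.2])]
[350.7 240. ] [379.6 249.7] [401. 256.] [430.2 263.3] [462.7 270.3]
```

Request:
{"op": "send_rows", "data": {"targets": "0 0.02 -0.015 0 0 0 0;0 0.045 -0.022 0 0 0 0;0 0.057 -0.023 0 0 0 0;0 0.0605 -0.0255 0 0 0 0;0 0.0635 -0.028 0 0 0 0;0 0.067 -0.0303 0 0 0 0;0 0.0703 -0.0326 0 0 0 0;0 0.074 -0.0348 0 0 0 0;0 0.0776 -0.0368 0 0 0 0;0 0.0815 -0.0387 0 0 0 0;0 0.0851 -0.0404 0 0 0 0;0 0.089 -0.042 0 0 0 0"}}

```text
time_s: 11.9
ee_pos: [568.9, 169.7, 165.9]
ee_rot: [180.0, 0.1, -2.0]
force: [-0.8, 0.6, 1.3]
gripper_width: 0.7
gripper_force: 0.7
```

Run:
```python
from h import *
s=env.state();print(s["force"],s["ee_pos"])
F=eyes.grab_frame("wrist");m=mask(F["image"],'red',(0,0,512,384))
N,l,st,c=cv2.connectedComponentsWithStats(m);print([(st[i].tolist(),c[i].round(1).tolist()) for i in range(1,N) if st[i][4]>8])
for a in(50,56,62,68,74):
        a=np.radians(a);print(proj(F,case(0,114+120*np.cos(a),75+120*np.sin(a))).round(1),end=' ')
```

```text
[-0.83571257  0.60645721  1.25214804] [568.90418169 169.71819477 165.85720543]
[]
[231.1 225.5] [246.2 229.9] [263.9 233.9] [283.8 237.4] [305.5 240.3]
```

Request:
{"op": "send_rows", "data": {"targets": "0 0.004 -0.0016 0 0 0 0;0 0.008 -0.003 0 0 0 0;0 0.012 -0.0042 0 0 0 0;0 0.016 -0.0053 0 0 0 0;0 0.02 -0.0062 0 0 0 0;0 0.024 -0.007 0 0 0 0;0 0.028 -0.0076 0 0 0 0;0 0.032 -0.008 0 0 0 0;0 0.0365 -0.0085 0 0 0 0;0 0.041 -0.0087 0 0 0 0;0 0.045 -0.0088 0 0 0 0;0 0.049 -0.0087 0 0 0 0"}}

```text
time_s: 12.95
ee_pos: [567.6, 120.8, 174.7]
ee_rot: [180.0, -0.0, -2.0]
force: [0.9, 0.2, -0.0]
gripper_width: 0.3
gripper_force: 0.3
```

Request:
{"op": "send_rows", "data": {"targets": "0 0.003 0 0 0 0 0;0 0.006 0.0005 0 0 0 0;0 0.009 0.001 0 0 0 0;0 0.0115 0.001 0 0 0 0;0 0.0115 0.001 0 0 0 0"}}

```text
time_s: 13.37
ee_pos: [567.2, 110.6, 173.6]
ee_rot: [-179.9, 0.0, -2.1]
force: [0.6, 3.6, -0.0]
gripper_width: 0.8
gripper_force: 2.0
```

Run:
```python
from h import *
s=env.state();print(s["force"],s["ee_pos"])
```

```text
[ 0.60532319  3.64054521 -0.04475632] [567.17530137 110.57142556 173.62907752]
```

Request:
{"op": "send_rows", "data": {"targets": "0 0.0015 0 0 0 0 0;0 0.003 0 0 0 0 0;0 0.003 0 0 0 0 0;0 0.003 0 0 0 0 0"}}

```text
time_s: 13.7
ee_pos: [567.2, 110.3, 173.7]
ee_rot: [-179.6, -0.0, -2.1]
force: [0.0, 11.4, -1.1]
gripper_width: 0.4
gripper_force: 5.5
```

The stay is at its stop, with the force climbing and no motion. I'll retreat outward and up, then check.

Request:
{"op": "send_rows", "data": {"targets": "0 -0.02 0 0 0 0 0;0 -0.055 0 0 0 0 0;0 -0.09 -0.01 0 0 0 0;0 -0.11 -0.04 0 0 0 0;0 -0.12 -0.08 0 0 0 0;0 -0.12 -0.12 0 0 0 0;0 -0.12 -0.16 0 0 0 0;0 -0.12 -0.2 0 0 0 0;0 -0.12 -0.21 0 0 0 0;0 -0.12 -0.21 0 0 0 0"}}

```text
time_s: 14.53
ee_pos: [572.4, 226.7, 387.9]
ee_rot: [-179.9, -0.4, -2.0]
force: [-0.3, -0.2, 0.1]
gripper_width: 0.2
gripper_force: 0.0
```

Run:
```python
from h import *
S=eyes.grab_frame("scene")
a=np.radians(98);print(proj(S,case(0,114+120*np.cos(a),75+120*np.sin(a))))
m=mask(S["image"],'red',(285,190,335,245));N,l,st,c=cv2.connectedComponentsWithStats(m);print([(st[i].tolist(),c[i].round(1).tolist()) for i in range(1,N) if st[i][4]>8])
cv2.imwrite("pics/e.png",cv2.resize(S["image"][120:300,200:400],None,fx=3,fy=3))
b=bar(1.72);rel([b+[0,0,110],b+[0,0,-14]],[180,0,88])
```

```text
[308.67735261 205.89862584]
[([305, 202, 8, 9, 51], [308.4, 206.2])]
[571.6 226.5 384.7] [-1.8e+02 -1.0e-01 -2.0e+00] turn [  0.1  -0.1 -90. ]
[ 0.1209  0.2326 -0.0271]
[0.1206 0.2326 0.0969]
```

View pics/e.png

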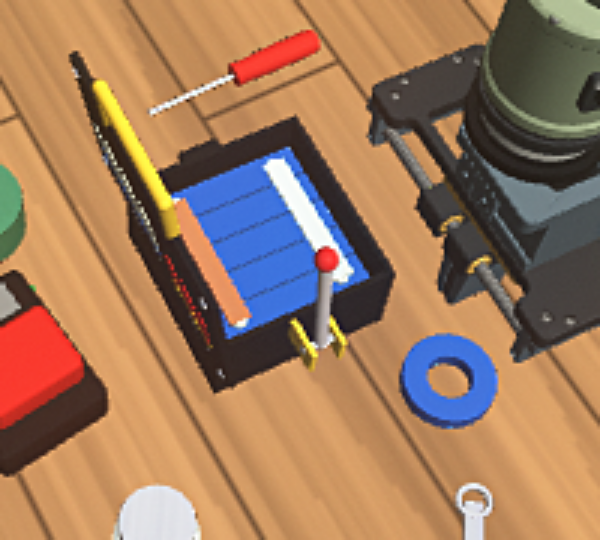

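The stay stands at its stop, with the ball at (308,206) where the model predicts (309,206). The cover leans on its stop. Back to the handle.

Request:
{"op": "send_rows", "data": {"targets": "0 0 -0.025 0 0 -7 0;0.015 0.03 -0.027 0 0 -14 0;0.03 0.06 -0.027 0 0 -21 20;0.045 0.09 -0.027 0 0 -28 45;0.06 0.12 -0.027 0 0 -35 45;0.075 0.15 -0.027 0 0 -42 45;0.09 0.18 -0.027 0 0 -49 45;0.105 0.21 -0.027 0 0 -56 45;0.12 0.232 -0.027 0 0 -63 45;0.121 0.232 -0.027 0 0 -70 45;0.121 0.232 -0.027 0 0 -77 45;0.121 0.232 -0.027 0 0 -84 45"}}

```text
time_s: 15.58
ee_pos: [683.9, -10.7, 406.6]
ee_rot: [-179.6, 0.1, 82.2]
force: [0.1, -0.7, -0.7]
gripper_width: 41.1
gripper_force: 0.0
```

Request:
{"op": "send_rows", "data": {"targets": "0 0 0 0 0 -6 45;0 0 0 0 0 -6 45;0 0 0 0 0 -6 45"}}

```text
time_s: 15.83
ee_pos: [683.7, -9.7, 408.1]
ee_rot: [-179.7, 0.0, 87.8]
force: [0.5, -0.3, -0.0]
gripper_width: 40.7
gripper_force: 0.0
```

Run:
```python
from h import *
W=eyes.grab_frame("wrist");m=mask(W["image"],'yellow',(0,0,512,384));N,l,st,c=cv2.connectedComponentsWithStats(m);print([(st[i].tolist(),c[i].round(1).tolist()) for i in range(1,N) if st[i][4]>30])
o=bar(1.72)-bar(1.72)
for y in(0,30,55):print(proj(W,bar(1.72)+case(0,y,0)-case(0,0,0)))
b=bar(1.72);rel([b+[0,0,-14]],[180,0,88])
```

```text
[([174, 86, 6, 7, 32], [176.1, 89.1]), ([191, 86, 6, 25, 110], [193.4, 98.1]), ([175, 101, 5, 10, 45], [177.0, 105.5]), ([245, 128, 18, 104, 1307], [255.0, 179.7]), ([337, 227, 5, 37, 104], [339.2, 244.8]), ([170, 233, 3, 26, 52], [171.0, 245.6])]
[256.62495722 188.91673924]
[256.53514349 159.65184867]
[256.4567766  134.11679662]
[683.8  -9.6 408.7] [-179.8    0.    87.8] turn [-0.2  0.  -0.2]
[-0.0006  0.0009  0.1207]
```

Request:
{"op": "send_rows", "data": {"targets": "0 0 0.03 0 0 0 45;0 0 0.06 0 0 0 45;0 0 0.09 0 0 0 45;0 0 0.11 0 0 0 45;0 0 0.122 0 0 0 45;0 0 0.122 0 0 0 45;0 0 0.122 0 0 0 0;0 0 0.122 0 0 0 0;0 0 0.122 0 0 0 0;0 0 0.122 0 0 0 0;0 0 0.122 0 0 0 0", "grip_force": 20}}

```text
time_s: 16.8
ee_pos: [684.2, -9.4, 289.8]
ee_rot: [179.9, 0.0, 88.0]
force: [-0.2, -0.8, 2.6]
gripper_width: 11.7
gripper_force: 20.0
```

Run:
```python
from h import *
s=env.state();print(s["force"],s["gripper_width"])
b0=bar(1.72)
th=np.linspace(1.72,.985,31)[1:]
print(th.round(2).tolist());rel([s["ee_pos"]+bar(t)-b0 for t in th],[180,0,88])
```

```text
[-0.15261741 -0.75519903  2.60163832] 11.71868072408335
[1.7, 1.67, 1.65, 1.62, 1.6, 1.57, 1.55, 1.52, 1.5, 1.48, 1.45, 1.43, 1.4, 1.38, 1.35, 1.33, 1.3, 1.28, 1.25, 1.23, 1.21, 1.18, 1.16, 1.13, 1.11, 1.08, 1.06, 1.03, 1.01, 0.98]
[684.2  -9.4 289.8] [179.9   0.   88. ] turn [ 0.1  0.  -0. ]
[-0.     -0.0052 -0.0008]
[-0.     -0.0104 -0.0015]
[-0.     -0.0157 -0.0021]
[-0.     -0.0209 -0.0025]
[-0.     -0.0262 -0.0028]
[-0.     -0.0314 -0.003 ]
[-0.     -0.0367 -0.0031]
[-0.    -0.042 -0.003]
[-0.     -0.0472 -0.0028]
[-0.     -0.0525 -0.0025]
[-0.     -0.0577 -0.002 ]
[-0.     -0.063  -0.0014]
[-0.     -0.0682 -0.0007]
[-0.     -0.0734  0.0002]
[-0.     -0.0786  0.0011]
[-0.     -0.0837  0.0022]
[-0.     -0.0889  0.0035]
[-0.     -0.0939  0.0048]
[-0.0001 -0.099   0.0063]
[-1.00e-04 -1.04e-01  7.90e-03]
[-1.00e-04 -1.09e-01  9.60e-03]
[-1.000e-04 -1.139e-01  1.150e-02]
[-1.000e-04 -1.188e-01  1.340e-02]
[-1.000e-04 -1.237e-01  1.550e-02]
[-1.000e-04 -1.284e-01  1.770e-02]
[-1.000e-04 -1.332e-01  2.000e-02]
[-1.000e-04 -1.379e-01  2.250e-02]
[-1.000e-04 -1.425e-01  2.500e-02]
[-1.00e-04 -1.47e-01  2.77e-02]
[-1.000e-04 -1.515e-01  3.040e-02]
```

Request:
{"op": "send_rows", "data": {"targets": "0 -0.0052 -0.0008 0 0 0 0;0 -0.0104 -0.0015 0 0 0 0;0 -0.0157 -0.0021 0 0 0 0;0 -0.0209 -0.0025 0 0 0 0;0 -0.0262 -0.0028 0 0 0 0;0 -0.0314 -0.003 0 0 0 0;0 -0.0367 -0.0031 0 0 0 0;0 -0.042 -0.003 0 0 0 0;0 -0.0472 -0.0028 0 0 0 0;0 -0.0525 -0.0025 0 0 0 0;0 -0.0577 -0.002 0 0 0 0;0 -0.063 -0.0014 0 0 0 0"}}

```text
time_s: 17.8
ee_pos: [620.4, -7.2, 289.8]
ee_rot: [-180.0, -0.0, 88.0]
force: [0.6, 0.4, -0.1]
gripper_width: 11.7
gripper_force: 20.0
```

Request:
{"op": "send_rows", "data": {"targets": "0 -0.0052 0.0007 0 0 0 0;0 -0.0104 0.0016 0 0 0 0;0 -0.0156 0.0025 0 0 0 0;0 -0.0207 0.0036 0 0 0 0;0 -0.0259 0.0049 0 0 0 0;0 -0.0309 0.0062 0 0 0 0;0 -0.036 0.0077 0 0 0 0;0 -0.041 0.0093 0 0 0 0;0 -0.046 0.011 0 0 0 0;0 -0.0509 0.0129 0 0 0 0;0 -0.0558 0.0148 0 0 0 0;0 -0.0607 0.0169 0 0 0 0"}}

```text
time_s: 18.8
ee_pos: [559.8, -5.0, 273.1]
ee_rot: [-180.0, -0.0, 88.0]
force: [0.3, 1.3, 0.4]
gripper_width: 11.6
gripper_force: 20.0
```

Request:
{"op": "send_rows", "data": {"targets": "0 -0.0047 0.0022 0 0 0 0;0 -0.0095 0.0045 0 0 0 0;0 -0.0142 0.007 0 0 0 0;0 -0.0188 0.0095 0 0 0 0;0 -0.0188 0.0095 0 0 0 0;0 -0.0188 0.0095 0 0 0 0"}}

```text
time_s: 19.3
ee_pos: [541.0, -4.3, 263.6]
ee_rot: [-179.9, -0.0, 88.0]
force: [-0.0, 1.7, 0.7]
gripper_width: 11.9
gripper_force: 20.0
```

Run:
```python
from h import *
s=env.state();print(s["force"],s["torque"],s["ee_pos"])
d=s["ee_pos"]-(np.array([684.2,-9.4,289.8])-bar(1.72));c=HG[0]-d[0];print("theta",np.arctan2(d[2]-90,c)-.0186,"r",np.hypot(d[2]-90,c))
t0=np.arctan2(d[2]-90,c)-.0186
rel([s["ee_pos"]+bar(t)-bar(t0) for t in (1.02,1.0,.98,.96,.94)],[180,0,88])
```

```text
[-0.02742101  1.66266932  0.74696039] [ 0.25588677 -0.01744501  0.02932986] [540.98461805  -4.29532983 263.59737908]
theta 1.028436369100461 r 214.58276592583817
[541.   -4.3 263.6] [-179.9   -0.    88. ] turn [-0.1 -0.  -0. ]
[-0.     -0.0016  0.0009]
[-0.     -0.0052  0.0031]
[-0.     -0.0089  0.0054]
[-0.     -0.0125  0.0078]
[-0.     -0.016   0.0102]
```

Request:
{"op": "send_rows", "data": {"targets": "0 -0.0012 0.0007 0 0 0 0;0 -0.0024 0.0014 0 0 0 0;0 -0.0036 0.0021 0 0 0 0;0 -0.0048 0.0028 0 0 0 0;0 -0.006 0.0036 0 0 0 0;0 -0.0072 0.0043 0 0 0 0;0 -0.0083 0.005 0 0 0 0;0 -0.0094 0.0057 0 0 0 0;0 -0.0094 0.0057 0 0 0 0"}}

```text
time_s: 20.05
ee_pos: [531.9, -4.0, 257.8]
ee_rot: [-180.0, -0.0, 88.0]
force: [-1.0, 2.8, 0.7]
gripper_width: 11.3
gripper_force: 20.0
```

Request:
{"op": "send_rows", "data": {"targets": "0 -0.0008 0.0005 0 0 0 0;0 -0.0016 0.001 0 0 0 0;0 -0.0024 0.0016 0 0 0 0;0 -0.0024 0.0016 0 0 0 0;0 -0.0024 0.0016 0 0 0 0"}}

```text
time_s: 20.47
ee_pos: [529.7, -3.9, 256.3]
ee_rot: [-180.0, -0.0, 88.0]
force: [-0.8, 3.5, 1.2]
gripper_width: 11.4
gripper_force: 20.0
```

Request:
{"op": "send_rows", "data": {"targets": "0 -0.0007 0.0005 0 0 0 0;0 -0.0014 0.001 0 0 0 0;0 -0.0021 0.0014 0 0 0 0;0 -0.0021 0.0014 0 0 0 0;0 -0.0021 0.0014 0 0 0 0"}}

```text
time_s: 20.88
ee_pos: [527.8, -3.8, 255.0]
ee_rot: [180.0, -0.0, 88.0]
force: [-0.3, 3.3, 0.0]
gripper_width: 11.6
gripper_force: 20.0
```

Run:
```python
from h import *
s=env.state();print(s["force"],s["torque"],s["ee_pos"])
d=s["ee_pos"]-(np.array([684.2,-9.4,289.8])-bar(1.72));c=HG[0]-d[0];print("theta",np.arctan2(d[2]-90,c)-.0186)
```

```text
[-0.29218631  3.26587916  0.04487651] [ 0.54728072 -0.14026431  0.06579612] [527.80335475  -3.82697785 254.98523247]
theta 0.9550064990677065
```

Request:
{"op": "send_rows", "data": {"targets": "0 -0.0007 0.0005 0 0 0 0;0 -0.0014 0.001 0 0 0 0;0 -0.0021 0.0014 0 0 0 0;0 -0.0021 0.0014 0 0 0 0;0 -0.0021 0.0014 0 0 0 0"}}

```text
time_s: 21.3
ee_pos: [527.0, -3.8, 254.4]
ee_rot: [179.8, -0.0, 88.0]
force: [3.1, 3.2, 4.9]
gripper_width: 11.7
gripper_force: 20.0
```

Contact: about 6 N along the opening direction, and the arm has stopped following. I'll relax slightly, release and rise.

Request:
{"op": "send_rows", "data": {"targets": "0 0.0008 -0.0006 0 0 0 0;0 0.0008 -0.0006 0 0 0 0;0 0.0008 -0.0006 0 0 0 18;0 0.0008 -0.0006 0 0 0 30;0 0.0008 -0.0006 0 0 0 45;0 0.0008 -0.0006 0 0 0 45;0 0.0008 -0.0006 0 0 0 45;0 0.0008 -0.012 0 0 0 45;0 0.0008 -0.035 0 0 0 45;0 0.0008 -0.07 0 0 0 45;0 0.0008 -0.11 0 0 0 45;0 0.0008 -0.13 0 0 0 45"}}

```text
time_s: 22.3
ee_pos: [527.0, -4.1, 388.0]
ee_rot: [179.7, 0.0, 88.0]
force: [-0.1, 0.5, 1.1]
gripper_width: 40.8
gripper_force: 0.0
```

Request:
{"op": "send_rows", "data": {"targets": "-0.03 -0.03 -0.01 0 0 0 45;-0.06 -0.06 -0.01 0 0 0 45;-0.09 -0.09 -0.01 0 0 0 45;-0.12 -0.12 -0.01 0 0 0 45;-0.15 -0.14 -0.01 0 0 0 45;-0.18 -0.15 -0.01 0 0 0 45;-0.2 -0.15 -0.01 0 0 0 45;-0.2 -0.15 -0.01 0 0 0 45;-0.2 -0.15 -0.01 0 0 0 45"}}

```text
time_s: 23.05
ee_pos: [369.0, -198.9, 393.4]
ee_rot: [-179.9, -0.0, 87.8]
force: [-0.1, 0.1, 0.1]
gripper_width: 41.0
gripper_force: 0.0
```

Run:
```python
from h import *
S=eyes.grab_frame("scene");T=eyes.grab_frame("top");print(env.state()["ee_pos"],env.state()["force"],env.state()["time_s"])
print("exp",proj(S,bar(.96)),proj(T,bar(.96)))
cv2.imwrite("pics/f.png",cv2.resize(np.hstack([S["image"][100:300,180:400],T["image"][120:320,120:340]]),None,fx=1.8,fy=1.8))
```

```text
[ 369.49931864 -197.78471335  393.47751203] [ 0.47383072 -0.52301943 -0.12890324] 23.15
exp [304.96465913 151.15327995] [243.4585061 227.301967 ]
```

View pics/f.png

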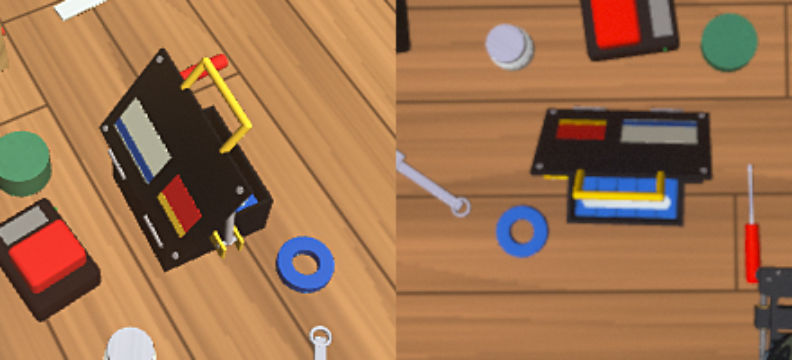

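The left half shows the cover propped half open on the stay. In the full top image the bar centre is at about (243,227), as predicted for 0.96, and the other things are undisturbed.

```bash
python3 -c "
from workcell import env
print(env.job_done())"
```

```text
the job is handed in; nothing more can be done
None
```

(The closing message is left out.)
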